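Drive a stuck dowel out of a plaster mould

ROBOT

A 6-joint arm with a two-finger parallel gripper is mounted at the origin on the work surface. World frame = base frame: x ahead of the robot, y to its left, z up, the work surface at z = 0. Lengths are in m, angles in rad, forces in N, time in s.
With the tool pointing down it reaches from about 0.35 to 0.775 m from the base axis. Payload 7.3 kg.
Tool frame: the origin (TCP) lies on the centre line of the jaws, within the pads' length; the fingertips stand 11 mm ahead of it and the grasp point (between the pads) lies 8 mm behind it; z points along the fingers, y is the direction in which the jaws open and shut (so a half turn about z gives the same grasp; the last joint's range is limited). The gripper opens to 92 mm and grips with 3 to 60 N. Pads are 19 mm wide; open, the fingers measure 130 mm over their backs; the gripper's body (75 mm by 190 mm) begins 47 mm behind the grasp point.
Start: joints at [-1.485, 0.342, 1.524, -0, 1.275, -0.146], TCP at [0.121, -0.511, 0.238] pointing down, gripper open.
Joint ranges: [-2.53, 2.53], [-0.77, 2.02], [0.04, 2.7], [-1, 4.14], [0.28, 2.66], [-3.11, 3.11]. Speed limits (rad/s): [2.57, 2.57, 3.14, 3.14, 3.14, 3.14].

INTERFACE

Orientations are given as [roll, pitch, yaw] about the fixed x, y, z axes, in that order (R = Rz(yaw) Ry(pitch) Rx(roll)).
In Python, from cell import robot gives the robot as it stands.
- The arm moves only by the tool jog_arm, never from a script. Its argument "deltas" is one flat list of numbers, 6 for each row, row after row: the shift along the world's x, y, z in units of 0.1 m (1.0 is 0.1 m), then the turn, a rotation vector about the world's x, y, z in units of 90 degrees (1.0 is 90 degrees). A call has 1 to 5 rows; each row is the pose to reach, as a shift and turn from the pose commanded when the call began; what a row does not reach only later rows make up. A row lasts 1/12 s, in which the tool goes at most 41.7 mm and 7.16 degrees, less where a joint would pass 70% of its speed; a pose out of reach is approached as far as the arm can. A call with a number of a shift or a turn outside -1 to 1 is refused whole. A call with a gripper value outside its range is refused whole. "claw" is the opening, from 0 (shut) to 1 (fully open), set as the call begins (left out, the last holds). The fingers move at their own pace and stop on an object; "newtons" is the grip in N (left out, the last holds). Time passes only in rows, so rows that repeat a pose let the fingers close. It gives the time, the measured TCP pose, the force and the opening at its end, in the units of the state.
- robot.observe(): the state, without advancing time (a new reading comes with each control period).
- robot.read_camera(name): name is "scene" or "top" or "wrist"; returns the picture (384x512x3 uint8, red, green, blue); there is no depth.
- robot.camera_params(name): a dict with "fx", "fy", "cx", "cy" (pixels), "k1" (the pictures are not rectified: a ray, as slopes to the right and down, at radius r is drawn at 1 + k1 r^2 times it, then the intrinsics apply), "R" (3x3) and "t" (3): a world point X has camera coordinates R X + t. Camera axes: x right, y down, z forward; pixel columns grow to the right and rows downward; lengths in m; the calibration is good to about 2 mm. A picture is of the moment at which its call begins: read the wrist's pose just before it. camera_params takes no time and is no camera call; for the wrist camera it gives the pose at the moment of the call.
- robot.hand_in(): hands the job in, once; it reports no verdict.
The state is a dict: "time": time; "qpos": joint angles; "qvel": joint speeds; "joint_efforts": joint torques, N m; "tool_pos": TCP position; "tool_rot": TCP orientation; "contact_force": force on the tool from outside, world axes, zero at the start; "torque": the same for the moment, N m; "opening": finger opening in m.
Only numpy, scipy, OpenCV 4.12 (cv2) and the standard library are available. Lean on these libraries where they do the work, as an engineer would, in place of code of your own. Each camera call takes 0.05 s, during which the arm holds its last target. There are 200 camera calls.

TASK

A wooden dowel is stuck in the plaster mould, under a slotted guide plate that may be turned either way: find the slot's direction by looking or by feel. Take the flat drift from its slanted rest, stand it upright through the slot on top of the dowel, and press it steadily down until the dowel drops into the catch tray underneath and the drift's collar sits fully home on the plate; let go and leave it standing there. The plaster chips easily, so never knock or press hard, and leave the other things on the bench alone.

Things in the scene. Friction and masses are not known exactly. Their poses are not given: they have to be found in the camera images.
- drift_grip (a point): Centre of the drift's round wooden handle (22 mm diameter, 62 mm long), the place to grip: 121 mm from the tip, 31 mm above the collar's top face, 31 mm below the handle's end. z runs along the rod from tip to handle, x along the blade's width. At the start the drift leans 34 degrees from upright in its rest, handle roughly towards the robot, and draws out freely along its own axis.
- drift_collar (a point): Centre of the underside of the drift's collar, 80 mm from the tip and 41 mm below drift_grip; same axes.
- drift_tip (a point): Centre of the drift's tip, same axes.
- drift: The drift, straight, 152 mm long, about 0.24 kg: a flat steel blade 18 mm wide (its x), 9 mm thick (its y) and 80 mm long with a square-cut tip, then a round steel collar 36 mm in diameter and 10 mm high, then the wooden handle. Origin at its tip, z towards the handle.
- tray (a point): Centre of the catch tray's floor under the mould, 156 mm below the slot's mouth and 8 mm above the bench; inside 154 x 134 mm (its x by y), rim 16 mm above the floor. The space between the tray's floor and the mould is 84 mm high; the drift, collar home, stands out 8 mm into it.
- stand: The fixed stand in one: a shallow catch tray, four posts, on them the plaster mould (120 x 120 x 60 mm, top 152 mm above the bench) and on that the guide plate (top 164 mm). A round bore of 28 mm runs down through the mould under the slot; liners in it grip only the dowel. Origin on the bench below the slot, z up. It may be on the robot's left or right, the rest on the other side.
- pin_mid (a point): Centre of the stuck wooden dowel, 25 mm in diameter and 60 mm long, z along its length. At the start it is upright in the mould's bore, its upper end 18 to 28 mm below the slot's mouth. It is a tight fit: a steady push of about 10 to 20 N (it varies) moves it; once its upper end is about 62 mm below the slot's mouth it comes free and drops into the tray, where it may stand, tip or roll.
- pin: The dowel itself; origin at the centre of its lower end.
- rest: The fixed dark wooden slanted rest that holds the drift: a block on a 135 x 90 mm foot, its highest edge about 117 mm above the bench, with a slanted slot of 20 x 11 mm that takes the blade's 80 mm; the collar lies on the sloping face. Origin on the bench; x points away from where the handle leans.
- tumbler: Bystander: steel tumbler, 72 mm wide and 105 mm tall; origin at its base.
- jar: Bystander: glaze jar, 66 mm wide and 90 mm tall; origin at its base.
- spatula: Bystander: spatula lying on the bench between the stand and the rest.
- slot (a point): Centre of the slot's mouth, on the top face of the guide plate. Axes are the stand's, NOT the slot's. The plate is 66 x 66 x 12 mm dark steel, clamped on the mould; its through slot is 22 x 13 mm. The slot's long side lies anywhere within 1.1 rad either way of the stand's x axis: not measured, so look or feel (a blade set down across it stops on the plate, in line it drops in 18 mm or more).
Mind the look-alikes: they are no part of the job. What is shaped like the stand but pink or red is not meant.

How it is judged:
By the outcome, as a careful person would: the job done as asked, in the order asked, and still so for the second after the job is handed in, with the robot touching nothing.
It also fails if it takes over 72 s, if anything falls off the work surface, if the arm or the gripper's body presses on something with over 40 N, if the wrist force passes 120 N, or if a joint passes its speed limit or range.

## Working session

There is one attempt and no reset: what is moved stays moved. The work goes in short steps, Python scripts to look and compute and a tool call to move; the robot and the scene stay as the last step left them, time stands still between calls to the robot, and variables do not carry over. Pictures are saved under pics/ and viewed, about 8 in all and at most 12, crops included, and the job is handed in when it is done.

Besides the shell and the picture viewer there is one more tool, called after "Call:" in YAML: its name, and indented under it one key for each argument. jog_arm: Moves the arm, as the interface text tells. Its arguments: {"type":"object","properties":{"deltas":{"type":"array","items":{"type":"number"}},"claw":{"type":"number"},"newtons":{"type":"number"}},"required":["deltas"]}

```bash
mkdir -p pics; ls; python3 - <<'E'
from cell import robot
import cv2,numpy as np
ims=[]
for n in ("scene","top"):
    im=robot.read_camera(n); np.save(f'pics/{n}0.npy',im); p=robot.camera_params(n); print(n,{k:np.round(v,4).tolist() for k,v in p.items()})
    cv2.imwrite(f'pics/{n}0.png',cv2.resize(im[...,::-1],(800,600),interpolation=cv2.INTER_CUBIC))
print(robot.observe())
E
```

```text
pics
scene {'fx': 393.716, 'fy': 393.716, 'cx': 253.8804, 'cy': 192.4798, 'k1': -0.1124, 'R': [[-0.8506, 0.5255, 0.0172], [0.3607, 0.607, -0.7081], [-0.3826, -0.5961, -0.7059]], 't': [0.5389, -0.0572, 1.2382]}
top {'fx': 383.0278, 'fy': 383.0278, 'cx': 260.3509, 'cy': 189.6279, 'k1': -0.0112, 'R': [[0.0028, -1.0, 0.0029], [-0.9993, -0.0029, -0.0361], [0.0362, -0.0028, -0.9993]], 't': [-0.1038, 0.5555, 1.1181]}
{'time': 0.1, 'qpos': array([-1.48500194e+00,  3.42670080e-01,  1.52488424e+00, -1.63350026e-05,
        1.27541314e+00, -1.45985595e-01]), 'qvel': array([-6.08334300e-05, -1.90865159e-03, -9.81523697e-04, -1.36823094e-03,
       -1.02637828e-03,  1.17359634e-03]), 'joint_efforts': array([ 1.70973122e-03, -4.32003200e+01, -2.44694263e+01,  7.18804006e-02,
        5.25249972e-02, -5.10034954e-05]), 'tool_pos': array([ 0.12059311, -0.51061709,  0.23711861]), 'tool_rot': array([-3.14023020e+00, -1.84535434e-04,  2.31784626e-01]), 'contact_force': array([-0.70090133,  0.00684412, -0.8338332 ]), 'torque': array([-0.03111319, -0.00250617, -0.0008645 ]), 'opening': 0.09160450667521676}
```

View pics/scene0.png

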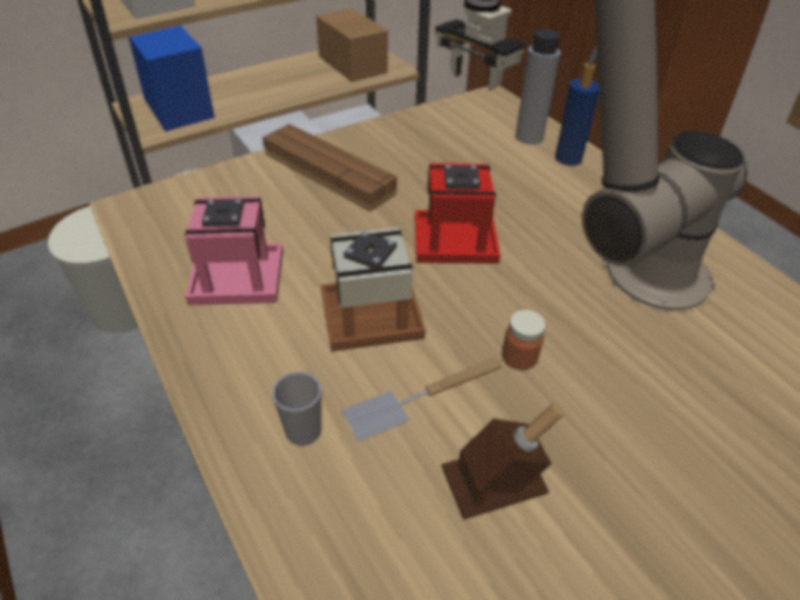

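View pics/top0.png

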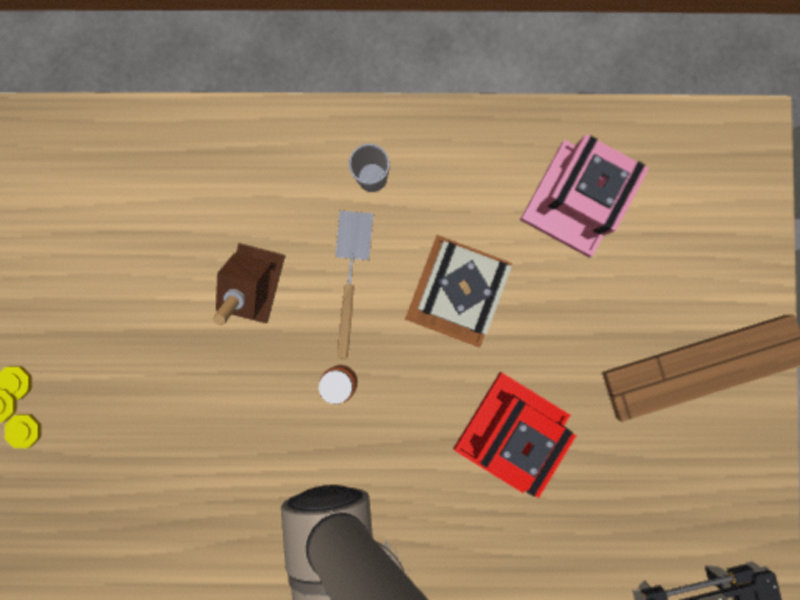

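The scene view shows the white stand at (370,250), the rest with the drift at (500,460), and the pink and red look-alikes. In the top view the plate is at (466,287), its slot slanting, and the drift's handle runs from (222,318) to (233,298).

```bash
cat > h.py <<'E'
import numpy as np,cv2
from cell import robot
from scipy.spatial.transform import Rotation as Ro
def und(p,uv):
    K=np.array([[p['fx'],0,p['cx']],[0,p['fy'],p['cy']],[0,0,1]]);u=(np.atleast_2d(uv)-[p['cx'],p['cy']])/[p['fx'],p['fy']]
    s=u.copy()
    for _ in range(20): s=u/(1+p['k1']*(s**2).sum(1,keepdims=True))
    return s
def ray(p,uv):
    s=und(p,uv);d=np.c_[s,np.ones(len(s))]@np.array(p['R']);return -np.array(p['R']).T@p['t'],d
def onz(p,uv,z):
    o,d=ray(p,uv);return o+d*((z-o[2])/d[:,2:])
def tri(views):
    A=0;b=0
    for p,uv in views:
        o,d=ray(p,uv);d=d[0]/np.linalg.norm(d[0]);M=np.eye(3)-np.outer(d,d);A=A+M;b=b+M@o
    X=np.linalg.solve(A,b);return X
def proj(p,X):
    c=np.array(p['R'])@X+p['t'];s=c[:2]/c[2];s=s*(1+p['k1']*(s@s));return s*[p['fx'],p['fy']]+[p['cx'],p['cy']]
E
python3 - <<'E'
from h import *
t=robot.camera_params('top');s=robot.camera_params('scene');k=.64
im=np.load('pics/top0.npy');hsv=cv2.cvtColor(im,cv2.COLOR_RGB2HSV)
# plate: dark gray in region
m=np.zeros(im.shape[:2],np.uint8);m[160:208,275:320]=((hsv[...,2]<95)&(hsv[...,1]<90))[160:208,275:320]
print('slot',onz(t,np.array([[466,287]])*k,.164))
for n,a,b in(('collar',(233,298),(527,436)),('end',(222,318),(558,408)),('plate',(466,287),(371,250))):
    X=tri([(t,np.array(a)*k),(s,np.array(b)*k)]);print(n,X,proj(t,X)/k,proj(s,X)/k)
a=np.vstack([cv2.resize(im[165:205,275:320,::-1],(450,400),interpolation=cv2.INTER_CUBIC)])
b=cv2.resize(im[150:215,130:190,::-1],(370,400),interpolation=cv2.INTER_CUBIC)
cv2.imwrite('pics/c1.png',np.hstack([a[:,:430],b]))
E
```

```text
slot [[ 0.56567821 -0.19821279  0.164     ]]
collar [0.54825338 0.19808425 0.10615691] [232.85434662 298.15438975] [526.73511302 435.9890201 ]
end [0.51222069 0.20392938 0.15266507] [220.89745963 319.10025094] [556.09996515 407.94882516]
plate [ 0.565474   -0.19851842  0.15723357] [465.76660271 287.3378445 ] [370.60101394 249.95278239]
```

View pics/c1.png

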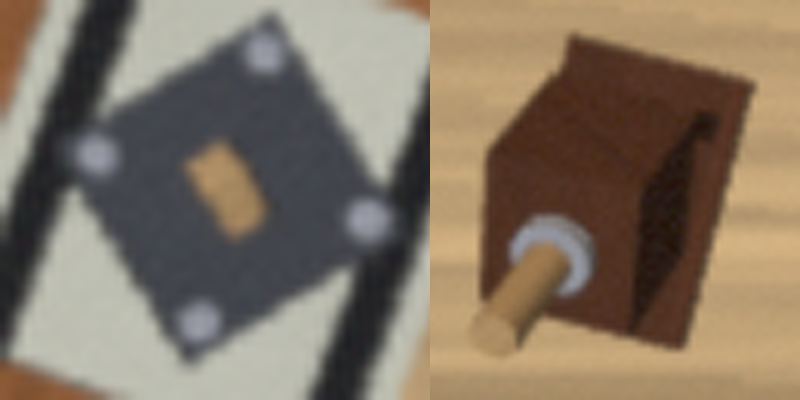

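The crops show the slot along the plate's edges, at crop angle (202,150)→(251,228), about 0.56 rad yaw. The rest's foot edge gives a lean azimuth of about −14°. Next is the wrist camera offset, then the move out.

```bash
python3 - <<'E'
from h import *
p=robot.camera_params('wrist');o=robot.observe();R=Ro.from_euler('xyz',o['tool_rot']).as_matrix();Rc=np.array(p['R'])
c=-Rc.T@p['t'];print('cam in tool',R.T@(c-o['tool_pos']),'axes in tool\n',(R.T@Rc.T).round(3),p['fx'])
E
```

```text
cam in tool [ 0.08332439 -0.00043709 -0.14724626] axes in tool
 [[-0.001 -0.952 -0.307]
 [ 1.    -0.001 -0.   ]
 [-0.    -0.307  0.952]] 280.9085911770022
```

Call:
jog_arm:
  deltas: [0.33,0,0.33,0,0,0,0.67,0.15,0.67,0,0,0,1,0.5,0.8,0,0,0,1,0.8,0.8,0,0,0]

```text
time: 0.43
tool_pos: [0.2221, -0.4355, 0.3187]
tool_rot: [3.138, -0.001, 0.232]
contact_force: [0.1, 1.1, -0.3]
opening: 0.092
```

Call:
jog_arm:
  deltas: [0.33,0.2,0,0,0,0,0.67,0.4,0,0,0,0,1,0.7,0,0,0,0,1,0.7,0,0,0,0]

```text
time: 0.77
tool_pos: [0.3235, -0.3598, 0.3172]
tool_rot: [-3.14, -0.002, 0.237]
contact_force: [0.0, 0.4, -0.5]
opening: 0.0919
```

Call:
jog_arm:
  deltas: [0.33,0.33,0,0,0,0,0.67,0.67,0,0,0,0,1,1,0,0,0,0,1,1,0,0,0,0]

```text
time: 1.1
tool_pos: [0.4218, -0.261, 0.3169]
tool_rot: [-3.14, -0.001, 0.235]
contact_force: [-0.7, -0.0, 0.3]
opening: 0.0915
```

Call:
jog_arm:
  deltas: [0.33,0.2,0,0,0,0,0.67,0.4,0,0,0,0,1,0.6,0,0,0,0,1.0,0.6,0,0,0,0]

```text
time: 1.43
tool_pos: [0.5236, -0.2007, 0.3159]
tool_rot: [-3.139, -0.001, 0.237]
contact_force: [-1.1, 0.8, -1.1]
opening: 0.0918
```

Call:
jog_arm:
  deltas: [0.3,0,0,0,0,0,0.3,0,0,0,0,0,0.3,0,0,0,0,0]

```text
time: 1.68
tool_pos: [0.5498, -0.2043, 0.3159]
tool_rot: [-3.14, 0.002, 0.233]
contact_force: [-0.0, 0.7, 0.7]
opening: 0.0918
```

```bash
python3 - <<'E'
from h import *
import pickle
p=robot.camera_params('wrist');im=robot.read_camera('wrist');pickle.dump((p,im),open('pics/w1.pkl','wb'))
uv=proj(p,np.array([.5657,-.198,.164]));print(uv)
u,v=uv.astype(int)
cv2.imwrite('pics/w1.png',im[...,::-1])
hsv=cv2.cvtColor(im,cv2.COLOR_RGB2HSV)
m=np.zeros(im.shape[:2],np.uint8);w=28
m[v-w:v+w,u-w:u+w]=(hsv[v-w:v+w,u-w:u+w,1]>90)*255
cs,_=cv2.findContours(m,cv2.RETR_EXTERNAL,cv2.CHAIN_APPROX_NONE)
for c in sorted(cs,key=cv2.contourArea)[-3:]:
    W=onz(p,c[:,0].astype(float),.164)[:,:2];r=cv2.minAreaRect((W*1e3).astype(np.float32));print(cv2.contourArea(c),c.mean(0),r)
E
```

```text
[251.93514393 165.6707421 ]
```

View pics/w1.png

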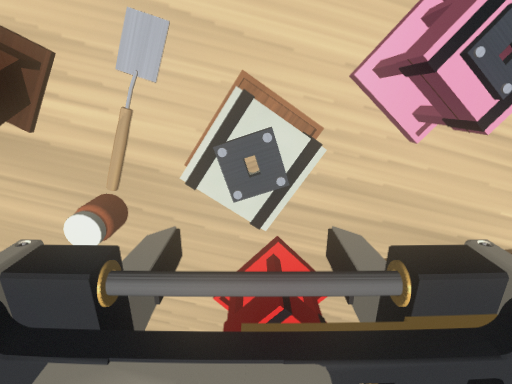

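The wrist view shows the plate's bolts at (268,137), (222,152), (237,195) and (281,182). The slot is at (252,165).

```bash
python3 - <<'E'
from h import *
import pickle
p,im=pickle.load(open('pics/w1.pkl','rb'))
s=im[150:182,237:268].astype(int); m=np.zeros(im.shape[:2],np.uint8);m[150:182,237:268]=((s[...,0]-s[...,2])>20)*255
c=max(cv2.findContours(m,cv2.RETR_EXTERNAL,cv2.CHAIN_APPROX_NONE)[0],key=cv2.contourArea)
print(c[:,0].min(0),c[:,0].max(0))
W=onz(p,c[:,0].astype(float),.164);print('slot',cv2.minAreaRect((W[:,:2]*1e3).astype(np.float32)))
# plate outline: dark pixels
g=im.mean(2);m=((g<95)*255).astype(np.uint8)
x=np.zeros_like(m);x[120:208,208:295]=m[120:208,208:295]
# bolts: bright spots refined
for b in((268,137),(222,152),(237,195),(281,182)):
    q=im[b[1]-7:b[1]+8,b[0]-7:b[0]+8].mean(2);w=(q>110)*q;yy,xx=np.mgrid[-7:8,-7:8];print(np.round(onz(p,[[b[0]+(w*xx).sum()/w.sum(),b[1]+(w*yy).sum()/w.sum()]],.166)[0],4))
E
```

```text
[244 155] [259 172]
slot ((567.079833984375, -197.07098388671875), (18.14712905883789, 12.417506217956543), 31.581422805786133)
[ 0.6006 -0.2075  0.166 ]
[ 0.5725 -0.1627  0.166 ]
[ 0.5273 -0.1895  0.166 ]
[ 0.5565 -0.2323  0.166 ]
```

Call:
jog_arm:
  deltas: [0,0.4,0,0,0,0,0,0.8,0,0,0,0,-0.1,1,0,0,0,0]

```text
time: 1.98
tool_pos: [0.5391, -0.1018, 0.3173]
tool_rot: [-3.14, -0.001, 0.232]
contact_force: [0.2, 0.3, 0.3]
opening: 0.0916
```

Call:
jog_arm:
  deltas: [0,0.4,0,0,0,-0.08,-0.1,0.8,0,0,0,-0.15,-0.2,1,0,0,0,-0.2]

```text
time: 2.23
tool_pos: [0.5182, -0.002, 0.3175]
tool_rot: [-3.141, -0.0, -0.088]
contact_force: [0.3, -0.2, 0.6]
opening: 0.0918
```

Call:
jog_arm:
  deltas: [0,0.4,0,0,0,-0.05,-0.1,0.8,0,0,0,-0.1,-0.2,1,0,0,0,-0.11]

```text
time: 2.48
tool_pos: [0.4981, 0.0983, 0.3176]
tool_rot: [-3.14, -0.0, -0.258]
contact_force: [0.0, 0.5, 0.2]
opening: 0.0919
```

Call:
jog_arm:
  deltas: [0,0.4,0,0,0,0,0,0.8,0,0,0,0,0,1,0,0,0,0,0,1,0,0,0,0,0,1,0,0,0,0]

```text
time: 2.9
tool_pos: [0.499, 0.1956, 0.3174]
tool_rot: [3.141, -0.0, -0.254]
contact_force: [0.5, -0.2, 0.4]
opening: 0.0919
```

```bash
python3 - <<'E'
from h import *
import pickle
p=robot.camera_params('wrist');im=robot.read_camera('wrist');pickle.dump((p,im),open('pics/w2.pkl','wb'))
for X in((.548,.198,.106),(.512,.204,.153)): print(proj(p,np.array(X)))
o=robot.observe();print(o['tool_pos'],o['tool_rot'])
cv2.imwrite('pics/w2.png',im[...,::-1])
E
```

```text
[242.08180475 132.24939255]
[243.74081314 168.97838016]
[0.49922523 0.19481177 0.31743008] [ 3.14092476e+00 -2.99735277e-04 -2.55218986e-01]
```

View pics/w2.png

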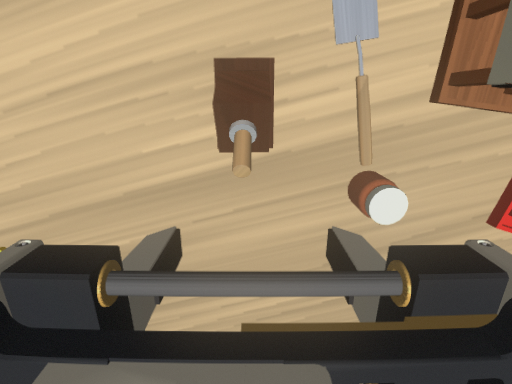

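Wrist view 2 shows the drift's collar at (243,131) and the handle end at about (242,168), with the rest squarely aligned to the tool's yaw. I zoom in to fix the points.

```bash
python3 - <<'E'
from h import *
import pickle
p,im=pickle.load(open('pics/w2.pkl','rb'));s=np.load('pics/scene0.npy')
a=cv2.resize(im[110:185,220:270,::-1],(400,600),interpolation=cv2.INTER_CUBIC)
b=cv2.resize(s[250:310,320:360,::-1],(400,600),interpolation=cv2.INTER_CUBIC)
cv2.imwrite('pics/c2.png',np.hstack([a,b]))
E
```

```text
(no output)
```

View pics/c2.png

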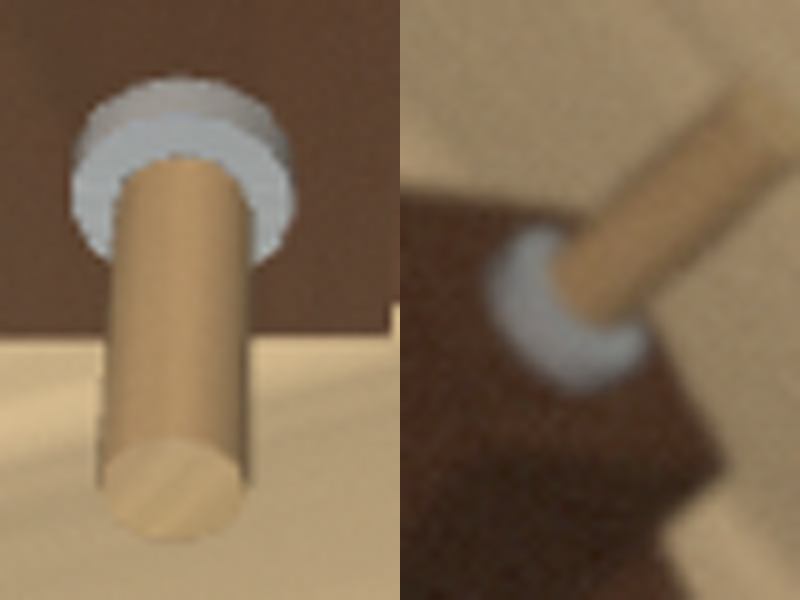

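```bash
python3 - <<'E'
from h import *
import pickle
from scipy.optimize import least_squares as LS
p,im=pickle.load(open('pics/w2.pkl','rb'));s=robot.camera_params('scene');t=robot.camera_params('top')
A=[(p,(242.6,133.9)),(s,(340,278))];B=[(p,(241.2,170.6)),(s,(356.7,262))]
a,b=tri(A),tri(B);print(a,b,np.linalg.norm(a-b),proj(p,a),proj(s,a),proj(p,b),proj(s,b))
def ax(az,tl=np.radians(34)): return np.array([np.sin(tl)*np.cos(az),np.sin(tl)*np.sin(az),np.cos(tl)])
def f(x):
    c=x[:3];e=c+.062*ax(x[3])
    return np.r_[proj(p,c)-A[0][1],proj(p,e)-B[0][1],(proj(s,c)-A[1][1])*.7,(proj(s,e)-B[1][1])*.7]
r=LS(f,[.54,.2,.11,2.9],x_scale=[.01,.01,.01,.1]);print(r.x,r.fun.round(2)); d=ax(r.x[3]);g=r.x[:3]+.031*d
print('axis',d,'grip',g,'tcp',g-.008*d,'pre(60mm back)',g+.092*d,'collar underside',r.x[:3]-.01*d)
o=robot.observe();R0=Ro.from_euler('xyz',o['tool_rot'])
z=-d;y=np.cross(z,[0,0,-1.]);y=np.cross([0,0,1],d);y/=np.linalg.norm(y)
if y@R0.as_matrix()[:,1]<0:y=-y
x=np.cross(y,z);Rt=Ro.from_matrix(np.c_[x,y,z]);print('turn units',(Rt*R0.inv()).as_rotvec()/(np.pi/2),'shift to pre',(g+.092*d-.0-o['tool_pos'])*10)
E
```

```text
[0.54465791 0.1992344  0.10932517] [0.51139939 0.20684636 0.15232167] 0.05488870748160894 [241.73066684 135.39851172] [338.99369438 277.85835098] [241.4886081  169.95720052] [357.09080993 261.99126427]
[0.54523984 0.19818319 0.10463801 2.8827501 ] [-0.04  0.42 -0.1  -0.11 -1.34  0.58  0.5  -0.63]
axis [-0.54056445  0.14313204  0.82903757] grip [0.52848234 0.20262029 0.13033817] tcp [0.53280686 0.20147523 0.12370587] pre(60mm back) [0.47875041 0.21578843 0.20660963] collar underside [0.55064548 0.19675187 0.09634763]
turn units [-0.09558735 -0.36528792 -0.00211259] shift to pre [-0.20474819  0.20976667 -1.10820449]
```

Call:
jog_arm:
  deltas: [-0.04,0.04,-0.08,-0.019,-0.073,0,-0.08,0.08,-0.16,-0.038,-0.146,0,-0.12,0.12,-0.24,-0.057,-0.219,0,-0.16,0.16,-0.32,-0.076,-0.292,0,-0.2,0.2,-0.4,-0.096,-0.365,0]

```text
time: 3.37
tool_pos: [0.4797, 0.2132, 0.2787]
tool_rot: [3.141, -0.585, -0.258]
contact_force: [0.6, -0.6, -1.2]
opening: 0.0919
```

Call:
jog_arm:
  deltas: [0,0,-0.3,0,0,0,0,0,-0.6,0,0,0,0,0,-0.72,0,0,0,0,0,-0.72,0,0,0]

```text
time: 3.7
tool_pos: [0.4788, 0.212, 0.2031]
tool_rot: [3.133, -0.575, -0.255]
contact_force: [0.1, -0.3, -0.1]
opening: 0.0919
```

```bash
python3 - <<'E'
from h import *
import pickle
p=robot.camera_params('wrist');im=robot.read_camera('wrist');pickle.dump((p,im),open('pics/w3.pkl','wb'))
o=robot.observe();R=Ro.from_euler('xyz',o['tool_rot']).as_matrix();print(o['tool_pos'],R[:,2])
d=np.array([-.5406,.1431,.829]);c=np.array([.54524,.19818,.10464]);pts=[proj(p,c),proj(p,c+.062*d)];print(pts,'tool frame',R.T@(c+.031*d-o['tool_pos']))
for q in pts: cv2.circle(im,tuple(int(v) for v in q),3,(255,0,255),1)
cv2.imwrite('pics/w3.png',im[...,::-1])
E
```

```text
[0.47992624 0.21267328 0.2051412 ] [ 0.52643297 -0.14462704 -0.83782537]
[array([249.13591244, 186.4461169 ]), array([248.5310499 , 210.56849215])] tool frame [ 0.00065328 -0.00315883  0.08968676]
```

View pics/w3.png

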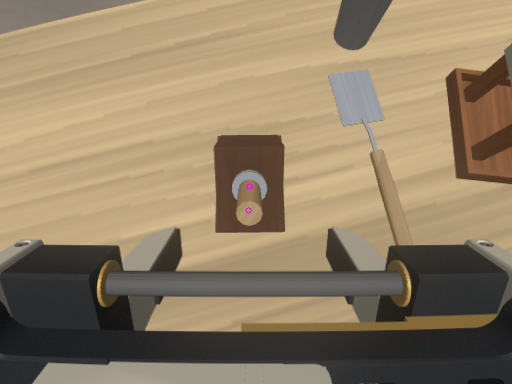

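The projected points sit on the drift (249,186) and (248,210). I advance and grip.

Call:
jog_arm:
  deltas: [0.06,0.01,-0.09,0,0,0,0.12,-0.01,-0.18,0,0,0,0.18,-0.02,-0.27,0,0,0,0.24,-0.035,-0.36,0,0,0,0.3,-0.05,-0.45,0,0,0]

```text
time: 4.17
tool_pos: [0.5111, 0.2093, 0.1602]
tool_rot: [3.138, -0.579, -0.256]
contact_force: [-0.2, 0.0, 0.0]
opening: 0.092
```

Call:
jog_arm:
  deltas: [0.05,-0.012,-0.08,0,0,0,0.1,-0.025,-0.15,0,0,0,0.15,-0.04,-0.23,0,0,0,0.15,-0.04,-0.23,0,0,0,0.15,-0.04,-0.23,0,0,0]

```text
time: 4.58
tool_pos: [0.5253, 0.2054, 0.1373]
tool_rot: [3.137, -0.578, -0.256]
contact_force: [-0.1, 0.5, 0.5]
opening: 0.0919
```

Call:
jog_arm:
  deltas: [0,0,0,0,0,0,0,0,0,0,0,0,0,0,0,0,0,0,0,0,0,0,0,0,0,0,0,0,0,0]
  claw: 0.1
  newtons: 20

```text
time: 5.0
tool_pos: [0.5253, 0.2059, 0.1384]
tool_rot: [3.139, -0.58, -0.256]
contact_force: [0.6, 0.8, -0.6]
opening: 0.0629
```

Call:
jog_arm:
  deltas: [0,0,0,0,0,0,0,0,0,0,0,0,0,0,0,0,0,0,0,0,0,0,0,0,0,0,0,0,0,0]

```text
time: 5.42
tool_pos: [0.5252, 0.2057, 0.138]
tool_rot: [3.138, -0.579, -0.256]
contact_force: [-0.3, 0.4, 0.0]
opening: 0.0297
```

I stopped 16 mm short of the grip point through an offset sign slip, so I reopen and advance.

Call:
jog_arm:
  deltas: [0,0,0,0,0,0,0,0,0,0,0,0,0.03,-0.007,-0.04,0,0,0,0.06,-0.015,-0.09,0,0,0,0.085,-0.022,-0.13,0,0,0]
  claw: 0.5

```text
time: 5.83
tool_pos: [0.534, 0.2033, 0.1244]
tool_rot: [3.138, -0.579, -0.256]
contact_force: [0.8, -0.1, 0.1]
opening: 0.046
```

Call:
jog_arm:
  deltas: [0,0,0,0,0,0,0,0,0,0,0,0,0,0,0,0,0,0,0,0,0,0,0,0,0,0,0,0,0,0]
  claw: 0.1
  newtons: 20

```text
time: 6.25
tool_pos: [0.5335, 0.2029, 0.125]
tool_rot: [3.137, -0.579, -0.256]
contact_force: [-0.8, -3.2, -0.2]
opening: 0.0217
```

Call:
jog_arm:
  deltas: [0,0,0,0,0,0,0,0,0,0,0,0,0,0,0,0,0,0,0,0,0,0,0,0,0,0,0,0,0,0]

```text
time: 6.67
tool_pos: [0.5335, 0.2029, 0.125]
tool_rot: [3.137, -0.579, -0.256]
contact_force: [-2.2, -4.8, 3.3]
opening: 0.0218
```

Call:
jog_arm:
  deltas: [-0.05,0.013,0.075,0,0,0,-0.1,0.026,0.15,0,0,0,-0.15,0.039,0.225,0,0,0,-0.2,0.052,0.3,0,0,0,-0.25,0.065,0.375,0,0,0]
  newtons: 35

```text
time: 7.08
tool_pos: [0.5085, 0.2098, 0.1625]
tool_rot: [3.138, -0.579, -0.256]
contact_force: [3.4, -2.7, -4.1]
opening: 0.0217
```

Call:
jog_arm:
  deltas: [-0.05,0.013,0.075,0,0,0,-0.1,0.026,0.15,0,0,0,-0.15,0.039,0.225,0,0,0,-0.2,0.052,0.3,0,0,0,-0.25,0.065,0.375,0,0,0]

```text
time: 7.5
tool_pos: [0.4831, 0.2172, 0.2007]
tool_rot: [3.14, -0.579, -0.256]
contact_force: [-0.3, 0.4, -2.8]
opening: 0.0212
```

Call:
jog_arm:
  deltas: [0,0,0.2,0,0,0,0,0,0.5,0,0,0,0,0,0.8,0,0,0,0,0,1,0,0,0,0,0,1,0,0,0]

```text
time: 7.92
tool_pos: [0.485, 0.2182, 0.3058]
tool_rot: [-3.136, -0.586, -0.259]
contact_force: [-0.1, 0.1, -2.5]
opening: 0.0213
```

```bash
python3 - <<'E'
from h import *
import pickle
p=robot.camera_params('wrist');im=robot.read_camera('wrist');s=robot.read_camera('scene');pickle.dump((p,im,s),open('pics/w4.pkl','wb'))
o=robot.observe();print(o['tool_pos'],o['tool_rot'],o['opening'])
R=Ro.from_euler('xyz',o['tool_rot']).as_matrix()
sp=robot.camera_params('scene');tip=o['tool_pos']+R[:,2]*.113;uv=proj(sp,tip);print(uv,proj(p,tip))
u,v=uv.astype(int);c=s[v-60:v+40,u-35:u+65]
cv2.imwrite('pics/w4.png',np.hstack([im[60:384,150:350,::-1],cv2.resize(c[...,::-1],(324,324),interpolation=cv2.INTER_CUBIC)]))
E
```

```text
[0.48318747 0.21689283 0.30017544] [ 3.13992379 -0.57951589 -0.25639509] 0.02156906493930522
[348.78846771 251.1326757 ] [256.11969049 195.42624   ]
```

View pics/w4.png

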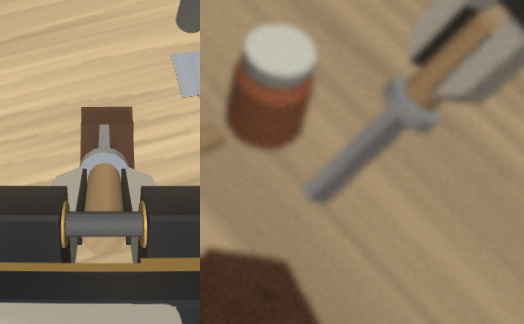

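The wrist crop shows the blade about 10 px across the tool's y (against about 46 px for the collar). So the blade's width lies along tool x and should go to yaw 0.552. I swing it upright and over to the stand.

Call:
jog_arm:
  deltas: [0.04,-0.1,0.06,0.0187,0.0713,0,0.08,-0.2,0.12,0.0374,0.1426,0,0.12,-0.3,0.18,0.0561,0.2139,0,0.16,-0.4,0.24,0.0748,0.2852,0,0.2,-0.5,0.3,0.0935,0.3565,0]

```text
time: 8.43
tool_pos: [0.5033, 0.1662, 0.3292]
tool_rot: [3.139, 0.007, -0.255]
contact_force: [1.8, -0.1, -3.1]
opening: 0.0216
```

Call:
jog_arm:
  deltas: [0.06,-0.2,0,0,0,0.052,0.12,-0.4,0,0,0,0.104,0.18,-0.6,0,0,0,0.156,0.24,-0.8,0,0,0,0.208,0.3,-1,0,0,0,0.26]

```text
time: 8.85
tool_pos: [0.5334, 0.0654, 0.3274]
tool_rot: [3.139, 0.004, 0.156]
contact_force: [0.1, -0.1, -2.4]
opening: 0.0216
```

Call:
jog_arm:
  deltas: [0.06,-0.2,0,0,0,0.05,0.12,-0.4,0,0,0,0.1,0.18,-0.6,0,0,0,0.15,0.24,-0.8,0,0,0,0.2,0.3,-1,0,0,0,0.254]

```text
time: 9.27
tool_pos: [0.5634, -0.0344, 0.3274]
tool_rot: [3.141, 0.003, 0.555]
contact_force: [0.2, -0.0, -2.3]
opening: 0.0216
```

Call:
jog_arm:
  deltas: [0,-0.25,0,0,0,0,0,-0.5,0,0,0,0,0,-0.75,0,0,0,0,0,-1,0,0,0,0,0,-1,0,0,0,0]

```text
time: 9.68
tool_pos: [0.563, -0.1377, 0.3269]
tool_rot: [3.14, 0.004, 0.547]
contact_force: [-0.0, 0.0, -3.2]
opening: 0.0216
```

Call:
jog_arm:
  deltas: [0,-0.2,0,0,0,0,0,-0.4,0,0,0,0,0,-0.6,0,0,0,0,0,-0.6,0,0,0,0,0,-0.6,0,0,0,0]

```text
time: 10.1
tool_pos: [0.5633, -0.1937, 0.3277]
tool_rot: [-3.141, 0.002, 0.55]
contact_force: [-0.3, 0.5, -3.2]
opening: 0.0214
```

```bash
python3 - <<'E'
from h import *
import pickle
p=robot.camera_params('wrist');im=robot.read_camera('wrist');s=robot.read_camera('scene');pickle.dump((p,im,s),open('pics/w5.pkl','wb'))
o=robot.observe();print(o['tool_pos'],o['tool_rot'],o['opening'],o['contact_force'])
R=Ro.from_euler('xyz',o['tool_rot']).as_matrix()
sp=robot.camera_params('scene');tip=o['tool_pos']+R[:,2]*.113;uv=proj(sp,tip);print('tip',tip,uv,proj(p,tip),'slot',proj(sp,np.array([.5655,-.198,.164])),proj(p,np.array([.5655,-.198,.164])))
u,v=uv.astype(int);c=s[v-45:v+35,u-40:u+40]
cv2.imwrite('pics/w5.png',np.hstack([cv2.resize(im[100:260,180:330,::-1],(375,400),interpolation=cv2.INTER_CUBIC),cv2.resize(c[...,::-1],(400,400),interpolation=cv2.INTER_CUBIC)]))
E
```

```text
[ 0.56359031 -0.19255306  0.32867714] [3.14084467e+00 7.77446626e-04 5.51558045e-01] 0.021392064297909755 [ 0.77586146  0.0345817  -2.83958995]
tip [ 0.56355977 -0.19267109  0.21567721] [238.73146028 143.18441894] [253.47938996 191.19404707] slot [237.24388737 158.09538126] [258.34786135 178.35645964]
```

View pics/w5.png

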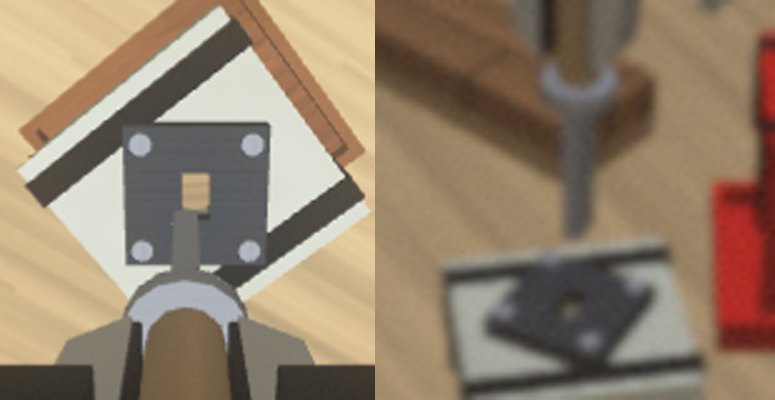

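The picture shows the plate square with the tool and the slot centred at crop (196,195). The blade is aligned, with its tip edge at (187,212). I compute the offset of the real tip.

```bash
python3 - <<'E'
from h import *
import pickle
p,im,s=pickle.load(open('pics/w5.pkl','rb'));sp=robot.camera_params('scene')
T=np.array([.56359,-.19255,.32868]);R=Ro.from_euler('xyz',[3.14084,.00078,.55156]).as_matrix()
for nm,z in(('tip',.113),('colltop',.023)):
  for e in((0,0),(.009,.0045),(.009,-.0045),(.018,0)):
    X=T+R@np.array([*e,z]);print(nm,e,((proj(p,X)-[180,100]+.5)*2.5).round(1),proj(sp,X).round(1))
for X in([.5655,-.198,.164],):
  print('slot');
  for e in((0,0),(.011,.0065),(.011,-.0065)): print(e,((proj(p,np.array(X)+R@np.array([*e,0]))-[180,100]+.5)*2.5).round(1))
print('scene crop origin',238-40,143-45)
E
```

```text
tip (0, 0) [184.9 229.2] [238.7 143.2]
tip (0.009, 0.0045) [196.6 206.8] [235.4 144.6]
tip (0.009, -0.0045) [173.1 206.9] [238.6 145.7]
tip (0.018, 0) [184.8 184.1] [235.3 147.1]
colltop (0, 0) [184.6 332.3] [238.4 112.9]
colltop (0.009, 0.0045) [201.7 301.1] [234.9 114.3]
colltop (0.009, -0.0045) [167.3 301.2] [238.3 115.3]
colltop (0.018, 0) [184.3 269. ] [234.7 116.7]
slot
(0, 0) [197.1 197.1]
(0.011, 0.0065) [211.5 173.6]
(0.011, -0.0065) [182.8 173.7]
scene crop origin 198 98
```

Call:
jog_arm:
  deltas: [0.03,-0.034,-0.1,0,0,0,0.03,-0.034,-0.2,0,0,0,0.03,-0.034,-0.3,0,0,0,0.03,-0.034,-0.4,0,0,0,0.03,-0.034,-0.4,0,0,0]
  newtons: 45

```text
time: 10.62
tool_pos: [0.5657, -0.1961, 0.2867]
tool_rot: [-3.14, 0.003, 0.552]
contact_force: [-0.3, -0.0, -3.6]
opening: 0.021
```

```bash
python3 - <<'E'
from h import *
import pickle
p=robot.camera_params('wrist');im=robot.read_camera('wrist');s=robot.read_camera('scene');pickle.dump((p,im,s),open('pics/w6.pkl','wb'))
o=robot.observe();print(o['tool_pos'],o['tool_rot'],o['opening'],o['contact_force'])
cv2.imwrite('pics/w6.png',np.hstack([cv2.resize(im[110:230,200:320,::-1],(480,480),interpolation=cv2.INTER_CUBIC),cv2.resize(s[125:175,215:255,::-1],(320,480)[:2],interpolation=cv2.INTER_CUBIC)]))
E
```

```text
[ 0.56655851 -0.19667065  0.28934065] [3.13972489e+00 4.09614936e-04 5.51568955e-01] 0.021498770523584065 [ 0.70651427  1.28683552 -2.74848986]
```

View pics/w6.png

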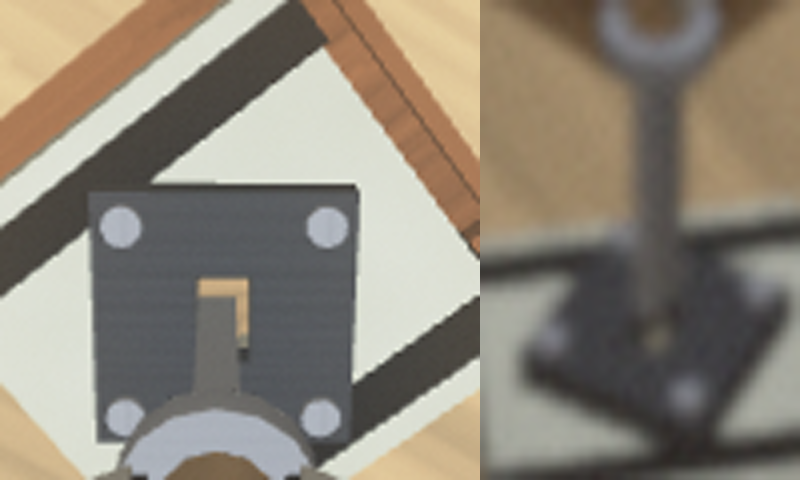

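The slot spans columns 199–249, top edge at row 279. The blade tip spans 197–238, top edge at row 296. So it needs about 1.4 mm in tool y; I compute the shift along x.

```bash
python3 - <<'E'
from h import *
import pickle
p,im,s=pickle.load(open('pics/w6.pkl','rb'))
R=Ro.from_euler('xyz',[3.1397,.0004,.5516]).as_matrix();f=lambda u,v:np.array([[u/4+200-.4,v/4+110-.4]])
for dz in(0,.002,-.002):
  t=onz(p,f(217.5,296),.1763+dz)[0];sl=onz(p,f(224,279),.164)[0]
  tc=t-R[:,0]*.009;sc=sl-R[:,0]*.011;print(tc,sc,'shift',(sc-tc)*10,'tool',R.T@(sc-tc)*1e3)
for a,b in(((90,192),(357,187)),((90,192),(97,440)),((357,187),(350,438)),((121,228),(327,228)),((126,417),(321,417)),((121,228),(126,417)),((327,228),(321,417))):
  d=(onz(p,f(*b),.164)-onz(p,f(*a),.164))[0];print(np.linalg.norm(d)*1e3,np.degrees(np.arctan2(d[1],d[0]))%90)
E
```

```text
[ 0.56530803 -0.19583377  0.1763036 ] [ 0.56514548 -0.19783292  0.1640044 ] shift [-0.00162541 -0.01999147 -0.122992  ] tool [-1.18116868  1.59418558 12.30271273]
[ 0.56580508 -0.19552844  0.1783036 ] [ 0.56514548 -0.19783292  0.1640044 ] shift [-0.00659592 -0.02304481 -0.142992  ] tool [-1.76371125  1.58996982 14.30294151]
[ 0.56481097 -0.19613911  0.1743036 ] [ 0.56514548 -0.19783292  0.1640044 ] shift [ 0.00334509 -0.01693812 -0.102992  ] tool [-0.59862611  1.59840134 10.30248395]
64.83585345198712 32.6402727628241
65.44009589697876 31.151029542148564
66.09295038298342 32.173283457985946
50.53123997043964 31.556503724945784
50.51728164221187 31.563216131056386
50.00764788206433 31.522128013851898
50.00173992652039 31.506129041172443
```

Call:
jog_arm:
  deltas: [-0.002,-0.02,0,0,0,0,-0.002,-0.02,-0.03,0,0,0,-0.002,-0.02,-0.06,0,0,0,-0.002,-0.02,-0.09,0,0,0,-0.002,-0.02,-0.09,0,0,0]

```text
time: 11.13
tool_pos: [0.5663, -0.1988, 0.2802]
tool_rot: [3.14, 0.0, 0.551]
contact_force: [0.2, 0.9, -3.3]
opening: 0.0212
```

Call:
jog_arm:
  deltas: [0,0,-0.02,0,0,0,0,0,-0.04,0,0,0,0,0,-0.06,0,0,0,0,0,-0.07,0,0,0,0,0,-0.07,0,0,0]

```text
time: 11.55
tool_pos: [0.5664, -0.1988, 0.2736]
tool_rot: [3.139, 0.0, 0.551]
contact_force: [0.2, 0.1, -2.7]
opening: 0.0212
```

No contact with the tip about 3 mm below the plate top, so it has probably entered. I go on slowly.

Call:
jog_arm:
  deltas: [0,0,-0.02,0,0,0,0,0,-0.04,0,0,0,0,0,-0.06,0,0,0,0,0,-0.08,0,0,0,0,0,-0.08,0,0,0]

```text
time: 11.97
tool_pos: [0.5664, -0.1989, 0.2654]
tool_rot: [3.139, 0.0, 0.551]
contact_force: [-0.2, -0.2, -3.3]
opening: 0.0213
```

Call:
jog_arm:
  deltas: [0,0,-0.01,0,0,0,0,0,-0.02,0,0,0,0,0,-0.03,0,0,0,0,0,-0.04,0,0,0,0,0,-0.05,0,0,0]

```text
time: 12.38
tool_pos: [0.5666, -0.1989, 0.2609]
tool_rot: [3.139, -0.0, 0.551]
contact_force: [-0.1, -0.4, -3.0]
opening: 0.0216
```

Call:
jog_arm:
  deltas: [0,0,-0.01,0,0,0,0,0,-0.02,0,0,0,0,0,-0.03,0,0,0,0,0,-0.04,0,0,0,0,0,-0.05,0,0,0]

```text
time: 12.8
tool_pos: [0.5668, -0.199, 0.2573]
tool_rot: [3.137, -0.001, 0.551]
contact_force: [-2.0, 1.7, 10.3]
opening: 0.0217
```

Call:
jog_arm:
  deltas: [0,0,-0.01,0,0,0,0,0,-0.02,0,0,0,0,0,-0.03,0,0,0,0,0,-0.04,0,0,0,0,0,-0.05,0,0,0]

```text
time: 13.22
tool_pos: [0.567, -0.199, 0.2552]
tool_rot: [3.134, -0.003, 0.551]
contact_force: [-4.5, 2.2, 18.6]
opening: 0.021
```

Call:
jog_arm:
  deltas: [0,0,-0.01,0,0,0,0,0,-0.02,0,0,0,0,0,-0.03,0,0,0,0,0,-0.04,0,0,0,0,0,-0.05,0,0,0]

```text
time: 13.63
tool_pos: [0.567, -0.199, 0.2498]
tool_rot: [3.134, -0.003, 0.551]
contact_force: [-4.5, 2.0, 15.7]
opening: 0.0213
```

The dowel moves at about 18 N. I continue the steady press.

Call:
jog_arm:
  deltas: [0,0,-0.015,0,0,0,0,0,-0.03,0,0,0,0,0,-0.045,0,0,0,0,0,-0.06,0,0,0,0,0,-0.075,0,0,0]

```text
time: 14.05
tool_pos: [0.567, -0.199, 0.2421]
tool_rot: [3.135, -0.003, 0.552]
contact_force: [-4.0, 2.7, 15.6]
opening: 0.0212
```

Call:
jog_arm:
  deltas: [0,0,-0.015,0,0,0,0,0,-0.03,0,0,0,0,0,-0.045,0,0,0,0,0,-0.06,0,0,0,0,0,-0.075,0,0,0]

```text
time: 14.47
tool_pos: [0.567, -0.1991, 0.2345]
tool_rot: [3.135, -0.002, 0.552]
contact_force: [-4.0, 1.4, 15.2]
opening: 0.0215
```

Call:
jog_arm:
  deltas: [0,0,-0.015,0,0,0,0,0,-0.03,0,0,0,0,0,-0.045,0,0,0,0,0,-0.06,0,0,0,0,0,-0.075,0,0,0]

```text
time: 14.88
tool_pos: [0.5669, -0.1992, 0.2268]
tool_rot: [3.135, -0.002, 0.551]
contact_force: [-3.8, 2.0, 15.5]
opening: 0.0216
```

Call:
jog_arm:
  deltas: [0,0,-0.015,0,0,0,0,0,-0.03,0,0,0,0,0,-0.045,0,0,0,0,0,-0.06,0,0,0,0,0,-0.075,0,0,0]

```text
time: 15.3
tool_pos: [0.5666, -0.1989, 0.2164]
tool_rot: [3.138, -0.001, 0.551]
contact_force: [0.5, 0.4, -2.8]
opening: 0.0215
```

Call:
jog_arm:
  deltas: [0,0,-0.01,0,0,0,0,0,-0.02,0,0,0,0,0,-0.03,0,0,0,0,0,-0.04,0,0,0,0,0,-0.05,0,0,0]

```text
time: 15.72
tool_pos: [0.5667, -0.1989, 0.2108]
tool_rot: [3.139, -0.0, 0.551]
contact_force: [1.1, 0.7, -1.2]
opening: 0.0217
```

Call:
jog_arm:
  deltas: [0,0,-0.01,0,0,0,0,0,-0.02,0,0,0,0,0,-0.03,0,0,0,0,0,-0.04,0,0,0,0,0,-0.05,0,0,0]

```text
time: 16.13
tool_pos: [0.5667, -0.1989, 0.206]
tool_rot: [3.138, -0.001, 0.551]
contact_force: [2.1, 1.2, -0.7]
opening: 0.0213
```

The dowel has come free, with no resistance left. About 9 mm remain to collar home, so I go gently.

Call:
jog_arm:
  deltas: [0,0,-0.01,0,0,0,0,0,-0.02,0,0,0,0,0,-0.03,0,0,0,0,0,-0.04,0,0,0,0,0,-0.05,0,0,0]

```text
time: 16.55
tool_pos: [0.5668, -0.1989, 0.2011]
tool_rot: [3.138, -0.001, 0.551]
contact_force: [3.0, 2.2, -1.0]
opening: 0.0214
```

Call:
jog_arm:
  deltas: [0,0,-0.005,0,0,0,0,0,-0.01,0,0,0,0,0,-0.015,0,0,0,0,0,-0.02,0,0,0,0,0,-0.025,0,0,0]

```text
time: 16.97
tool_pos: [0.5669, -0.1988, 0.2]
tool_rot: [3.137, -0.002, 0.551]
contact_force: [1.1, 3.2, 11.8]
opening: 0.0214
```

Call:
jog_arm:
  deltas: [0,0,-0.004,0,0,0,0,0,-0.008,0,0,0,0,0,-0.008,0,0,0]

```text
time: 17.22
tool_pos: [0.5669, -0.1988, 0.2]
tool_rot: [3.136, -0.002, 0.552]
contact_force: [-0.1, 4.2, 12.0]
opening: 0.0212
```

```bash
python3 - <<'E'
from h import *
o=robot.observe();print(o['tool_pos'],o['contact_force'],o['torque'])
sp=robot.camera_params('scene');s=robot.read_camera('scene');w=robot.read_camera('wrist')
cv2.imwrite('pics/s7.png',np.hstack([cv2.resize(s[90:230,190:290,::-1],(400,560),interpolation=cv2.INTER_CUBIC),cv2.resize(w[110:250,200:300,::-1],(400,560),interpolation=cv2.INTER_CUBIC)]))
E
```

```text
[ 0.56694829 -0.19880954  0.19998846] [-0.1452982   4.18028073 12.03475967] [ 0.73043996  0.16801021 -0.06915965]
```

View pics/s7.png

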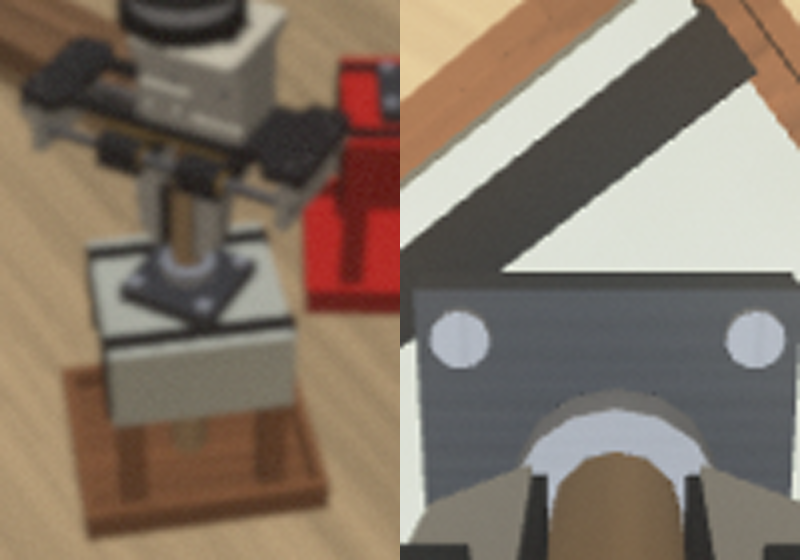

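The collar appears to sit on the plate. A tan cylinder is visible below the mould at about (188,435), so I check by projection whether it is standing on the tray floor.

```bash
python3 - <<'E'
from h import *
sp=robot.camera_params('scene')
for z in(.008,.02,.04,.068,.084,.092): print(z,((proj(sp,np.array([.5655,-.198,z]))-[190,90])*4).round())
E
```

```text
0.008 [192. 439.]
0.02 [191. 427.]
0.04 [191. 407.]
0.068 [191. 379.]
0.084 [190. 362.]
0.092 [190. 353.]
```

The bottom edge at row 450 matches the dowel standing on the tray floor (439 plus its front radius). I ease off and release.

Call:
jog_arm:
  deltas: [0,0,0.004,0,0,0,0,0,0.008,0,0,0,0,0,0.012,0,0,0,0,0,0.012,0,0,0]

```text
time: 17.65
tool_pos: [0.5669, -0.1988, 0.2]
tool_rot: [3.137, -0.001, 0.551]
contact_force: [1.0, 3.5, 7.0]
opening: 0.0212
```

Call:
jog_arm:
  deltas: [0,0,0,0,0,0,0,0,0,0,0,0,0,0,0,0,0,0,0,0,0,0,0,0,0,0,0,0,0,0]
  claw: 0.6

```text
time: 18.07
tool_pos: [0.5662, -0.1991, 0.1985]
tool_rot: [3.139, 0.001, 0.551]
contact_force: [-0.6, 0.2, -0.5]
opening: 0.05
```

Call:
jog_arm:
  deltas: [0,0,0,0,0,0,0,0,0,0,0,0,0,0,0.15,0,0,0,0,0,0.3,0,0,0,0,0,0.5,0,0,0]

```text
time: 18.48
tool_pos: [0.566, -0.1987, 0.2483]
tool_rot: [3.141, 0.001, 0.551]
contact_force: [-0.0, 0.3, -0.3]
opening: 0.055
```

Call:
jog_arm:
  deltas: [0,0,0.3,0,0,0,0,0,0.6,0,0,0,-0.1,0,1,0,0,0,-0.2,0,1,0,0,0,-0.2,0,1,0,0,0]

```text
time: 18.9
tool_pos: [0.5462, -0.1993, 0.352]
tool_rot: [3.134, -0.003, 0.551]
contact_force: [0.5, -0.1, 0.0]
opening: 0.0553
```

```bash
python3 - <<'E'
from h import *
o=robot.observe();print(o['time'],o['tool_pos'],o['contact_force'],o['opening'])
s=robot.read_camera('scene');w=robot.read_camera('wrist')
cv2.imwrite('pics/s8.png',np.hstack([cv2.resize(s[90:230,190:290,::-1],(400,560),interpolation=cv2.INTER_CUBIC),cv2.resize(w[90:230,190:290,::-1],(400,560),interpolation=cv2.INTER_CUBIC)]))
E
```

```text
18.9 [ 0.54622197 -0.19927206  0.35198154] [ 0.4927276  -0.10513502  0.02872459] 0.05533319673827019
```

View pics/s8.png

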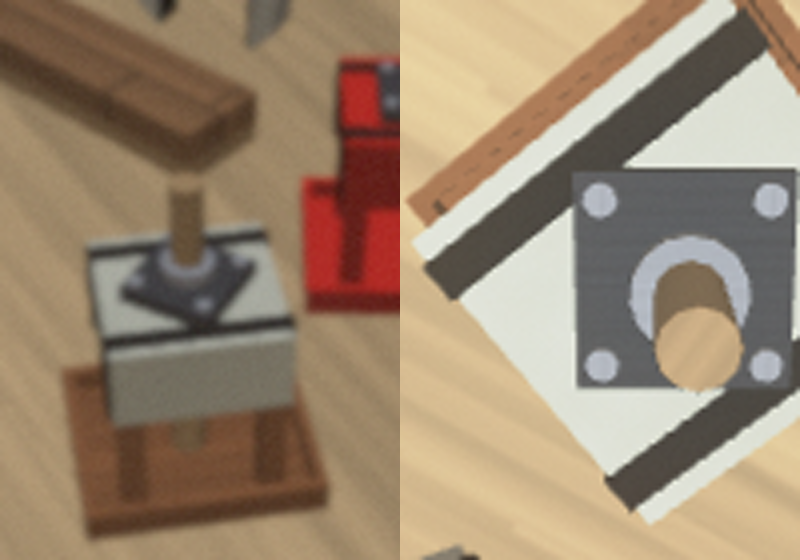

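The drift stands upright, handle end at crop (698,349) in the wrist half and the dowel in the tray. One numeric check that the collar is home, then hand in.

```bash
python3 - <<'E'
from h import *
p=robot.camera_params('wrist');sp=robot.camera_params('scene')
for z in(.174,.236,.239): print(z,'wrist',((proj(p,np.array([.5652,-.1978,z]))-[190,90]+.5)*4+[400,0]).round(1),'scene',((proj(sp,np.array([.5652,-.1978,z]))-[190,90]+.5)*4).round(1))
e=onz(p,np.array([[298/4+189.5,349/4+89.5]]),.236);c=onz(p,np.array([[291/4+189.5,296/4+89.5]]),.174);print(e,c)
E
```

```text
0.174 wrist [687.9 290.3] scene [191.3 262.5]
0.236 wrist [695.6 343.5] scene [190.2 185.2]
0.239 wrist [696.1 346.7] scene [190.1 181.2]
[[ 0.56434585 -0.19900923  0.236     ]] [[ 0.56422359 -0.19946128  0.174     ]]
```

```bash
python3 -c "
from cell import robot
print(robot.hand_in())"
```

```text
the job is handed in; nothing more can be done
None
```

The job is done and handed in at about 19 s of robot time. The dowel is out in the catch tray, and the drift stands in the slot with its collar on the plate and the gripper clear.

- **Slot direction:** I found it by looking. Slot and plate measured about 0.55 rad from the world's x axis, and the blade went in without contact.
- **Pressing:** The dowel moved at about 16–19 N (gripped load not subtracted) and came free as expected. The collar then stopped firmly on the plate at about 12 N.
- **Grip correction:** My first approach stopped 16 mm short of the grip point. I reopened and advanced before taking the drift, and nothing was disturbed.

**Last checks:**
- **Dowel:** In the pictures it stands on the tray floor.
- **Drift upright:** Its handle end and collar lie in line within about 0.5 mm.
- **Collar fully home:** The wrist picture fits this to about 2 mm. The tool height at the stop was 3 mm above my nominal figure, which I put down to grip position along the handle. I did not measure the gap under the collar directly.
- **Contact:** The force reading after withdrawal was zero.
- **Other objects:** I did not do a final check on the tumbler, jar and spatula, but no unexpected contact force appeared at any point.

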